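# Lock the bench clamp stop with the T-handle hex key

## Task

Lift the pale offcut block off the clamping rail and stand it upright on the bench, then slide the blue stop along the rail until it is up against the end of the board. Next take the orange T-handle hex key from the rack, seat it fully home in the stop's recessed screw before turning anything, and turn the screw clockwise until it comes to its end stop. Let go of the key and leave it standing fully home in the screw, with the stop still up against the board, the board where it was and the other things on the bench undisturbed.

Things in the scene. Friction and masses are not known exactly. Their poses are not given: they have to be found in the camera images.
- offcut_center (a point): centre of a pale wooden offcut block, 44 mm (x) x 34 mm (y) x 90 mm high, standing on the rail plate between the stop and the board, in the way of the stop (5 mm or more free before and behind it); z up
- offcut: the offcut block itself, about 0.09 kg, loose, origin at the centre of its underside
- rail: fixed aluminium rail flat on the bench, 340 mm long (its y axis) and 100 mm wide, plate 12 mm thick, with a dark guide strip 8 mm wide and 8 mm high along both long edges; origin: centre of its underside. On it, from -y to +y: the sliding blue stop, the loose offcut block, the loose board, the fixed blue end stop.
- stop (a joint): travel (m) of the blue sliding stop along the rail's +y, 0 to 0.14; dry friction about 5 N, it stays where it is left. The stop is a block 80 mm wide (rail x), 70 mm long (rail y), 50 mm high, standing on the rail plate (top 62 mm above the bench), its centre at rail y = -0.13 + travel; its upright rear (-y) face can be pushed.
- jaw (a point): middle of the stop's front (+y) face, 34 mm above the bench, 35 mm ahead of the stop's centre and screw axis; axes as the rail's
- board_end (a point): middle of the near (-y, towards the stop) end face of the wooden board, 34 mm above the bench; axes as the board's, which lie along the rail's.
- board_center (a point): centre of the board
- endstop: blue end stop, fixed on the rail, 84 x 24 (along the rail) x 55 mm high; origin: centre of its underside, on top of the rail plate
- screw (a joint): angle (rad) of the dark steel clamp screw in the stop; grows clockwise seen from above, end stops at 0 and 1.4; dry friction about 0.2 N m, stays where it is left; at the start between 0 and 0.45; at 0 the socket's axes lie along the rail's; the key has about 0.2 rad of play in the socket
- socket (a point): centre of the floor of the screw's hexagonal socket, on the screw's vertical axis in the centre of the stop, 26 mm above the bench; z up; x axis square to one of the six flats, turns with the screw. 19.8 mm across flats, straight for 20 mm up, then a six-sided funnel widening to 32 mm across flats 28 mm above the floor; recessed in a round 46 mm hole, 36 mm from floor to the stop's top.
- key_grip (a point): centre of the orange handle bar of the right T-handle hex key (loose, standing upright in one of the rack's two holes): bar 100 mm long (its y axis), 24 mm thick (its x axis, to be pinched from above), 26 mm high; the steel shaft goes straight down from the bar's middle, hexagonal, 18 mm across flats, x axis square to one of the six flats, its end 133 mm below this point.
- key_tip (a point): middle of the lower end face of the orange key's shaft (the last 4 mm are only 14 mm across flats); axes as the key's, z up towards the handle
- rack: fixed dark wooden rack block, 160 mm long (its x axis), 75 mm wide, 75 mm high, origin: centre of its underside; two 24 mm holes, 70 mm deep, at x = -40 and +40 mm; stands on the robot's left or right, the keys in either order
- spare_grip (a point): centre of the black handle bar of a thinner hex key (11 mm across flats: too thin) in the rack's other hole, same shape and height as the orange one; leave it
- glue_center (a point): centre of a white glue bottle, 56 mm diameter, 190 mm high, standing on the bench; leave it
- tin_center (a point): centre of a tin, 72 mm diameter, 100 mm high, standing on the bench; leave it
- mallet_center (a point): middle of a wooden mallet lying along its x axis: about 235 mm long, head 55 x 110 x 60 mm centred at x = +85 mm, handle 26 mm thick towards -x; point 30 mm above the bench; leave it
- key: the orange key itself, about 0.3 kg, 146 mm high, origin at the middle of the lower end of its shaft. A round collar on the shaft, 32 mm diameter, 8 mm high, underside 62 mm above the shaft's end, rests on the rack's top.
- board: the wooden board: loose, 110 mm long (y), 60 mm wide, 45 mm high, about 0.22 kg, lying on the rail plate, its far end practically touching the end stop, which backs it up; origin at the centre of its underside
Mind the look-alikes: they are no part of the job. Leave any red, turquoise or yellow look-alike of the board alone.

How it is judged:
By the outcome, as a careful person would: the job done as asked, in the order asked, and still so for the second after the job is handed in, with the robot touching nothing.
It also fails if it takes over 72 s, if anything falls off the work surface, if the arm or the gripper's body presses on something with over 40 N, if the wrist force passes 120 N, or if a joint passes its speed limit or range.

## Robot

A 6-joint arm with a two-finger parallel gripper is mounted at the origin on the work surface. World frame = base frame: x ahead of the robot, y to its left, z up, the work surface at z = 0. Lengths are in mm, angles in rad, forces in N, time in s.
With the tool pointing down it reaches from about 275 to 1000 mm from the base axis. Payload 8.4 kg.
Tool frame: the origin (TCP) lies on the centre line of the jaws, within the pads' length; the fingertips stand 22 mm ahead of it and the grasp point (between the pads) lies 3 mm ahead of it (env.nose_length is the distance from the TCP to the fingertips, in mm); z points along the fingers, y is the line along which they close (so a half turn about z gives the same grasp; the last joint's range is limited). The gripper opens to 85 mm and grips with 20 to 120 N. Pads are 22 mm wide; open, the fingers measure 114 mm over their backs; the gripper's body (76 mm by 85 mm) begins 54 mm behind the grasp point. The pads swing forward as they close: fully open they stand 13 mm farther back than shut.
Start: joints at [-1.307, 0.353, 1.633, -0, 1.155, -0.002], TCP at [164.174, -603.055, 253.281] pointing down, gripper open.
Joint ranges: [-2.63, 2.63], [-0.92, 2.1], [0.06, 2.66], [-1.3, 4.44], [0, 2.69], [-3.02, 3.02]. Speed limits (rad/s): [2.22, 2.22, 2.79, 3.14, 3.14, 3.14].

## Interface

Orientations are given as a unit quaternion [w, x, y, z].
In Python, from plant import env, command_gripper, monitor, read_camera, camera_model gives the robot as it stands. Calls block until the motion is done:
- env.goto(position, orientation): joint-space move of the TCP to a pose.
- env.movel(position, velocity=150, frame=None): straight line of the TCP; frame=None keeps the orientation; velocity is the mean speed in mm/s.
- env.move_j(angles): joint-space move.
- command_gripper(opening, force=None): opening from 0.0 (shut) to 1.0 (fully open); force is the grip in N (None keeps the last); returns when the fingers have stopped.
- env.hold(seconds).
- env.ik(position, orientation): joint angles nearest the present ones, or None.
- monitor.sense(): the state.
- read_camera(name): name is "side" or "top" or "wrist"; returns (picture, depth): 400x640x3 uint8, red, green, blue; 400x640 float32, mm along the optical axis (not along the pixel's ray), 0 where there is no reading.
- camera_model(name): a dict with "fov_y" (degrees; the focal length in pixels is half the picture's height over the tangent of half this angle, whatever the lens; pixels are square), "cx", "cy" (the principal point, pixels), "distortion" ([k1, k2, p1, p2, k3] as OpenCV has them; the pictures are not rectified), "T" (4x4, takes a point from camera to world coordinates). Camera axes: x right, y down, z forward; pixel columns grow to the right and rows downward; lengths in mm; the calibration is good to about 2 mm. A picture is of the moment at which its call begins: read the wrist's pose just before it. camera_model takes no time and is no camera call; for the wrist camera it gives the pose at the moment of the call.
A pose or a line that the arm cannot do raises env.IKError and nothing moves.
- env.hand_in(): hands the job in; it is judged then, once.
The state is a dict: "t": time; "joints": joint angles; "qd": joint speeds; "joint_torque": joint torques, N m; "ee_pos": TCP position; "ee_rot": TCP orientation; "ft_force": force on the tool from outside, world axes, zero at the start; "torque": the same for the moment, N m; "finger_gap": opening from 0.0 (shut) to 1.0 (fully open); "gripper_force": force on a finger pad.
Only numpy, scipy, OpenCV 4.12 (cv2) and the standard library are available. Lean on these libraries where they do the work, as an engineer would, in place of code of your own. Each camera call takes 0.05 s, during which the arm holds its last target. There are 200 camera calls.

## Working session

There is one attempt and no reset: what is moved stays moved. The work goes in short steps, each a Python script; the robot and the scene stay as the last script left them, time stands still between calls to the robot, and variables do not carry over. Pictures are saved under pics/ and viewed, at most 10 in all, crops included, and the job is handed in when it is done.

```bash
ls; mkdir -p pics; cat > h.py <<'E'
import numpy as np, cv2
from plant import env, command_gripper, monitor, read_camera, camera_model
def save(p,n): cv2.imwrite('pics/'+n+'.png',p[:,:,::-1])
def pts(name,d,m=None):
    m=m or camera_model(name); f=200/np.tan(np.radians(m['fov_y'])/2)
    K=np.array([[f,0,m['cx']],[0,f,m['cy']],[0,0,1]])
    v,u=np.mgrid[0:400,0:640]
    n=cv2.undistortPoints(np.stack([u.ravel(),v.ravel()],1).astype(np.float64)[:,None],K,np.array(m['distortion'],float)).reshape(400,640,2)
    c=np.dstack([n[...,0]*d,n[...,1]*d,d])
    T=np.array(m['T']); w=c@T[:3,:3].T+T[:3,3]; w[d<=0]=np.nan
    return w
E
python3 - <<'E'
from h import *
for n in('top','side'):
    m=camera_model(n);p,d=read_camera(n);save(p,n);np.savez(n,p=p,d=d,w=pts(n,d,m));print(m)
s=monitor.sense();print(s['t'],s['ee_rot'],s['ft_force'],s['finger_gap'])
E
```

```text
pics
{'fov_y': 42.83685239604243, 'cx': 320.9772318552794, 'cy': 197.64152846014574, 'distortion': array([-0.13386703,  0.        ,  0.        ,  0.        ,  0.        ]), 'T': array([[-1.69172545e-02, -9.93200477e-01,  1.15180808e-01,
         4.50388863e+02],
       [-9.99807730e-01,  1.79461674e-02,  7.90183933e-03,
        -1.58904578e+01],
       [-9.91516465e-03, -1.15024984e-01, -9.93313114e-01,
         1.29758572e+03],
       [ 0.00000000e+00,  0.00000000e+00,  0.00000000e+00,
         1.00000000e+00]])}
{'fov_y': 50.76299502655354, 'cx': 318.04760350802826, 'cy': 198.22377892300602, 'distortion': array([-0.10258579,  0.        ,  0.        ,  0.        ,  0.        ]), 'T': array([[-9.93667884e-01, -6.10927618e-02,  9.42964022e-02,
         4.87173019e+02],
       [-1.11253058e-01,  6.52352355e-01, -7.49706050e-01,
         8.87279844e+02],
       [-1.57128668e-02, -7.55449588e-01, -6.55018341e-01,
         8.62061551e+02],
       [ 0.00000000e+00,  0.00000000e+00,  0.00000000e+00,
         1.00000000e+00]])}
0.1 [-6.26934358e-04  9.91180596e-01  1.32516519e-01 -7.79235937e-05] [-0.11812338 -0.07151074 -0.16677202] 0.9970134437856583
```

View pics/top.png

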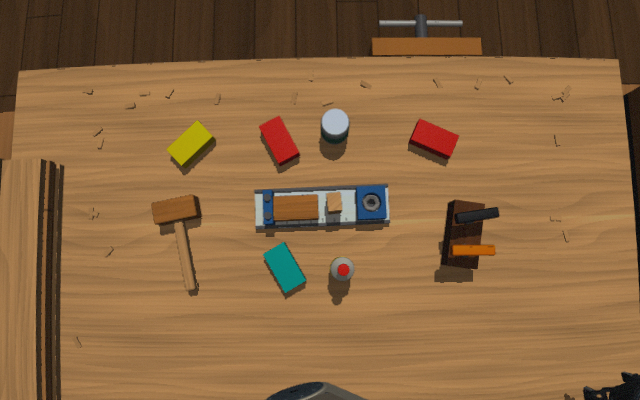

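View pics/side.png

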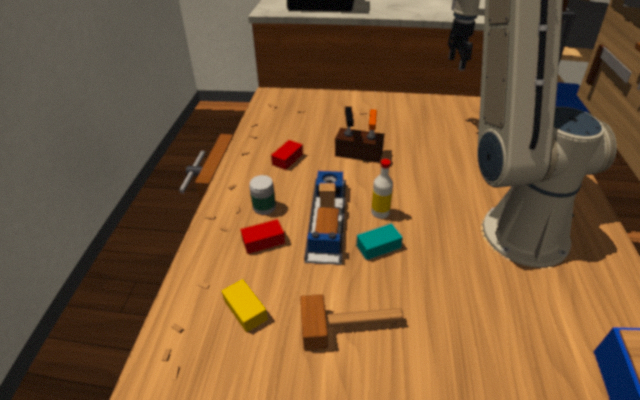

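The top view shows, from right to left, the stop at (372,203), offcut (335,203), board (295,208) and end stop (267,208). The orange key is at (473,250) and the black spare at (477,214). The red, yellow and turquoise blocks are look-alikes. Next I'll get rough positions, then wrist views from close by.

```bash
python3 - <<'E'
from h import *
z=np.load('top.npz');w=z['w'];p=z['p'].astype(int)
def rep(n,m):
    q=w[m]; r=cv2.minAreaRect(q[:,:2].astype(np.float32)); print(n,len(q),np.round(np.median(q,0),1),'rect',np.round(r[0],1),np.round(r[1],1),round(r[2],1),'z',np.round(np.percentile(q[:,2],[2,50,98])))
def box(u0,u1,v0,v1): m=np.zeros((400,640),bool);m[v0:v1,u0:u1]=1;return m
Z=w[...,2]; R,G,B=p[...,0],p[...,1],p[...,2]
rail=box(245,400,175,240)
rep('rail',rail&(Z>6)&(Z<30))
rep('stop',box(350,400,175,225)&(Z>54)&(Z<70))
rep('offcut',box(320,350,185,220)&(Z>92)&(Z<112))
rep('board',box(270,325,185,225)&(Z>50)&(Z<62)&(R>B+40))
rep('end',box(255,280,180,230)&(Z>60)&(Z<75))
rep('orange',box(440,510,235,262)&(Z>115)&(R>B+80))
rep('black',box(440,510,200,228)&(Z>115))
rep('rack',box(430,500,190,280)&(Z>65)&(Z<82))
rep('glue',box(325,360,250,290)&(Z>100));rep('tin',box(315,355,100,150)&(Z>90))
s=monitor.sense();m=camera_model('wrist');T=np.linalg.inv(np.array(m['T']))
print(m,s['ee_pos'])
E
```

```text
rail 2655 [572.8 -15.4  13.9] rect [576.7  -4.2] [387.4 158.8] 89.0 z [ 7. 14. 27.]
stop 697 [ 581.1 -126.8   61.7] rect [ 581.5 -127.5] [80.4 71. ] 1.3 z [55. 62. 67.]
offcut 269 [580.3 -34.9 101.8] rect [580.4 -35.7] [43.6 33.9] 5.1 z [ 97. 102. 107.]
board 1049 [572.5  58.   57. ] rect [572.7  57.7] [ 59.9 108.6] 1.6 z [52. 57. 61.]
end 322 [574.9 122.2  67.2] rect [575.2 116.3] [83.8 39.2] 0.6 z [60. 67. 74.]
orange 431 [ 459.2 -347.5  158.2] rect [ 459.4 -347.9] [98.5 23.3] 89.9 z [154. 158. 163.]
black 482 [ 536.4 -357.3  157.8] rect [ 537.  -359.8] [ 24.6 100.7] 7.4 z [143. 158. 163.]
rack 1430 [ 497.2 -351.1   74.6] rect [ 498.3 -354.6] [ 78.2 160.2] 80.6 z [69. 75. 80.]
glue 460 [423.2 -49.7 130.6] rect [422.4 -51. ] [53.2 52.9] 89.0 z [114. 131. 192.]
tin 598 [772.6 -41.2  99.8] rect [772.8 -40.6] [67.9 63.7] 79.9 z [ 91. 100. 104.]
{'fov_y': 67.98392040315478, 'cx': 319.00670277485716, 'cy': 199.0275998178482, 'distortion': array([-0.03419193,  0.        ,  0.        ,  0.        ,  0.        ]), 'T': array([[ 2.62088692e-01, -9.18676459e-01, -2.95538629e-01,
         2.39984054e+02],
       [-9.65042969e-01, -2.49895616e-01, -7.90205658e-02,
        -5.82045154e+02],
       [-1.25947414e-03,  3.05917872e-01, -9.52057072e-01,
         3.73427602e+02],
       [ 0.00000000e+00,  0.00000000e+00,  0.00000000e+00,
         1.00000000e+00]])} [ 164.0717859  -602.66270445  252.63975361]
```

```bash
cat >> h.py <<'E'
def down(deg): a=np.radians(deg)/2; return [0,np.cos(a),np.sin(a),0]
def st(tag=''):
    s=monitor.sense();q=s['ee_rot'];print(tag,'t',round(s['t'],2),'pos',np.round(s['ee_pos'],1),'yaw',round(np.degrees(2*np.arctan2(q[2],q[1])),2),'F',np.round(s['ft_force'],1),'Mz',np.round(s['torque'][2],2),'gap',round(s['finger_gap'],3),'gf',np.round(s['gripper_force'],1),'j6',round(s['joints'][5],2));return s
E
python3 - <<'E'
from h import *
q=down(92.5)
env.goto([580,-36,240],q); m=camera_model('wrist');p,d=read_camera('wrist');save(p,'w1');np.savez('w1',p=p,d=d,w=pts('wrist',d,m));st('above')
env.movel([580,-36,81],velocity=200); st()
command_gripper(0.0,40); st('grip')
env.movel([580,-36,170],velocity=200); st('lift')
env.goto([400,-190,150],down(92.5)); env.movel([400,-190,72],velocity=150); env.movel([400,-190,69.5],velocity=20);st('placed')
command_gripper(1.0); env.movel([400,-190,170],velocity=250); st('off')
p,d=read_camera('top');save(p,'top2');np.savez('top2',p=p,d=d,w=pts('top',d))
E
```

```text
above t 2.64 pos [580.  -36.8 240. ] yaw 92.43 F [-0.2  0.1  0.4] Mz 0.01 gap 1.0 gf 0.0 j6 -0.11
 t 3.58 pos [580.7 -36.2  81.9] yaw 92.49 F [0.4 0.6 0.3] Mz -0.01 gap 1.004 gf 0.0 j6 -0.11
grip t 4.03 pos [580.5 -36.   82. ] yaw 92.5 F [-1.2 -0.1  6.2] Mz 0.0 gap 0.518 gf 39.3 j6 -0.11
lift t 4.62 pos [579.5 -35.9 169.5] yaw 92.5 F [ 1.1 -0.3 -1.5] Mz 0.01 gap 0.514 gf 40.1 j6 -0.11
placed t 6.51 pos [ 400.3 -190.    69.8] yaw 92.51 F [ 0.5 -0.2 -2.1] Mz 0.03 gap 0.51 gf 40.4 j6 -0.49
off t 7.55 pos [ 400.1 -190.1  170.4] yaw 92.5 F [-1.1 -0.  -0.1] Mz -0.03 gap 1.002 gf 0.0 j6 -0.49
```

View pics/w1.png

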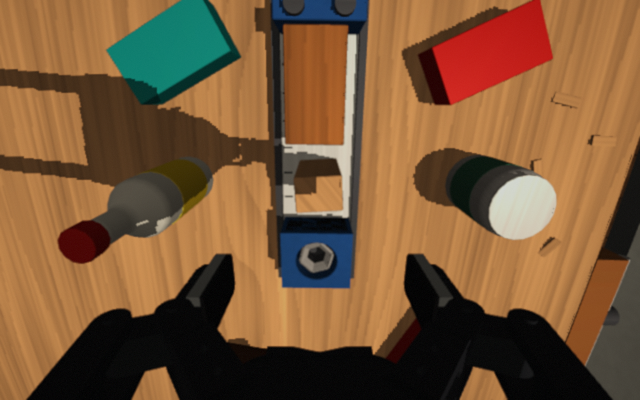

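View pics/top2.png

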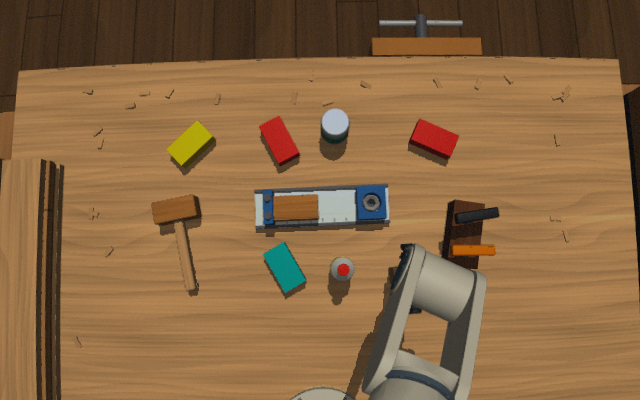

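The wrist view shows the board (283-347 px wide, end at row about 143), the offcut in front of it and the socket at (317,259). Top2 shows the rail clear between the stop and the board. The placed offcut is hidden under the arm, so I'll check it later. I'll refine the rail direction and push.

```bash
python3 - <<'E'
from h import *
def rep(n,w,m):
    q=w[m]; r=cv2.minAreaRect(q[:,:2].astype(np.float32)); print(n,len(q),'med',np.round(np.median(q,0),1),'rect',np.round(r[0],1),np.round(r[1],1),round(r[2],2))
for f in('w1','top2'):
    z=np.load(f+'.npz');w=z['w'];p=z['p'].astype(int);X,Y,Z=w[...,0],w[...,1],w[...,2];R,G,B=p[...,0],p[...,1],p[...,2]
    a=(abs(X-578)<60)
    k=cv2.morphologyEx
    o=lambda m:cv2.morphologyEx(m.astype(np.uint8),cv2.MORPH_OPEN,np.ones((3,3)))>0
    rep(f+' stop',w,o(a&(Y<-80)&(Y>-180)&(B>R+30)&(Z>58)&(Z<66)))
    rep(f+' board',w,o(a&(Y<115)&(Y>-5)&(Z>53)&(Z<61)&(R>B+30)))
    g=o(a&(Z>16)&(Z<26)&(Y>-170)&(Y<140))
    for s in(-1,1):
        q=w[g&(s*(X-577)>38)]; c=np.polyfit(q[:,1],q[:,0],1); print('guide',s,len(q),np.degrees(np.arctan(-c[0])).round(2),np.polyval(c,0).round(1),q[:,1].min(),q[:,1].max())
E
```

```text
w1 stop 2653 med [ 580.4 -124.7   62. ] rect [ 580.4 -127.9] [79. 70.] 1.51
w1 board 7399 med [571.8  61.5  57.2] rect [571.8  57.2] [ 59.6 111. ] 1.5
guide -1 1678 1.49 531.3 -169.29653985357905 121.4074486485431
guide 1 1704 1.57 622.6 -169.99774734287624 125.30006742903902
top2 stop 493 med [ 586.3 -124.8   61.9] rect [ 581.3 -127. ] [79.2 70.3] 0.01
top2 board 756 med [570.8  58.   57. ] rect [572.8  58.6] [ 60.1 107.3] 2.05
guide -1 235 1.62 531.8 -168.3761403688788 138.71478805647556
guide 1 201 1.55 623.8 -92.4276468287236 113.02949700358671
```

```bash
python3 - <<'E'
from h import *
th=np.radians(1.5); u=np.array([-np.sin(th),np.cos(th),0]); c=np.array([580.6,-127.7,0])
q=down(91.5)
P=lambda s,z: list(c+u*s+[0,0,z])
env.goto(P(-68,150),q); command_gripper(0.0)
env.movel(P(-68,50),velocity=200); st('behind')
env.movel(P(-49,50),velocity=60); st()
env.movel(P(30,50),velocity=50);st()
s=30
while s<62:
    s+=2 if s<44 else 0.5
    env.movel(P(s,50),velocity=30 if s<44 else 12); F=monitor.sense()['ft_force']@u
    if s>42: print(s,round(F,1),end='; ')
    if abs(F)>14: break
st('contact')
p,d=read_camera('top');save(p,'top3');np.savez('top3',p=p,d=d,w=pts('top',d))
env.movel(P(s-25,50),velocity=100);env.movel(P(s-25,200),velocity=250)
st()
E
```

```text
behind t 9.78 pos [ 582.9 -195.8   50.5] yaw 91.5 F [ 1.1  0.2 -0.3] Mz 0.05 gap -0.002 gf 0.0 j6 -0.35
 t 10.24 pos [ 582.1 -176.2   50.5] yaw 91.55 F [-0.3 -0.1 -0.8] Mz 0.02 gap 0.0 gf 0.0 j6 -0.32
 t 11.97 pos [579.8 -97.8  50. ] yaw 91.49 F [-1.1 -4.1  1.2] Mz 0.03 gap -0.003 gf 2.0 j6 -0.2
44 -4.7; 44.5 -4.7; 45.0 -4.3; 45.5 -4.8; 46.0 -4.6; 46.5 -5.4; 47.0 -4.3; 47.5 -4.2; 48.0 -4.9; 48.5 -4.5; 49.0 -5.3; 49.5 -5.9; 50.0 -7.6; 50.5 -11.0; 51.0 -14.1; contact t 17.29 pos [579.3 -78.2  50. ] yaw 91.53 F [ -2.  -14.1   1.3] Mz 0.06 gap 0.0 gf 7.0 j6 -0.16
 t 18.49 pos [ 579.2 -101.3  199. ] yaw 91.52 F [ 0.4 -0.  -0.6] Mz -0.02 gap -0.002 gf 0.0 j6 -0.2
```

```bash
python3 - <<'E'
from h import *
env.movel([579.5,-111,120],velocity=250); env.hold(0.2)
m=camera_model('wrist');p,d=read_camera('wrist');w=pts('wrist',d,m);np.savez('w2',p=p,d=d,w=w);st()
i=np.nanargmin(np.hypot(w[...,0]-578,w[...,1]+32));v,u=divmod(i,640);print(u,v,w[v,u])
c=p[max(0,v-75):v+75,max(0,u-100):u+100];cv2.imwrite('pics/w2c.png',cv2.resize(c,None,fx=4,fy=4,interpolation=cv2.INTER_CUBIC)[:,:,::-1]);print('crop origin',max(0,u-100),max(0,v-75))
command_gripper(1.0)
env.movel([579.5,-111,230],velocity=250)
env.goto([459.4,-347.9,235],down(90)); env.hold(0.2)
m=camera_model('wrist');p,d=read_camera('wrist');w=pts('wrist',d,m);np.savez('w3',p=p,d=d,w=w);save(p,'w3');st()
E
```

```text
t 19.22 pos [ 580.4 -111.1  121.5] yaw 91.51 F [ 1.2 -0.1  0.2] Mz 0.01 gap -0.0 gf 0.0 j6 -0.22
318 103 [578.23904846 -31.85520296  25.98046741]
crop origin 218 28
 t 21.88 pos [ 460.1 -347.   234.9] yaw 90.1 F [ 0.3 -0.1  0.1] Mz 0.01 gap 1.0 gf 0.0 j6 -0.65
```

View pics/w2c.png

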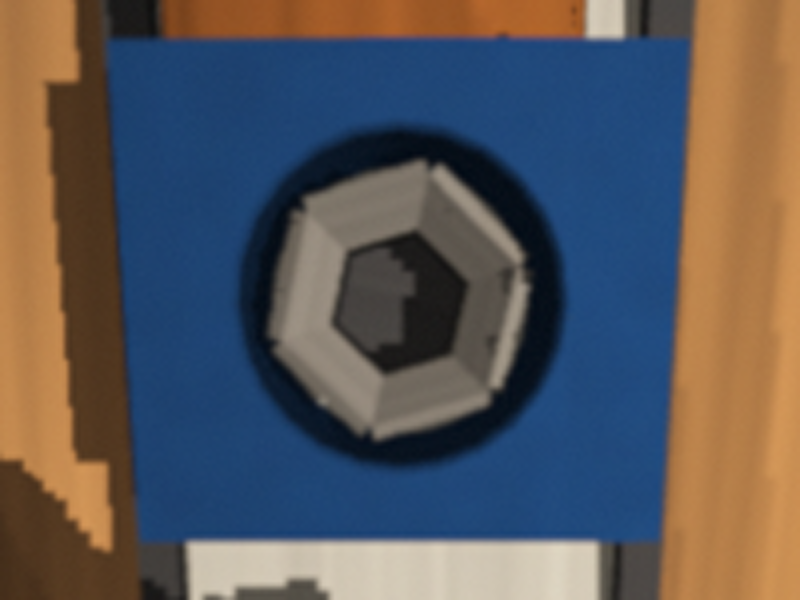

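View pics/w3.png

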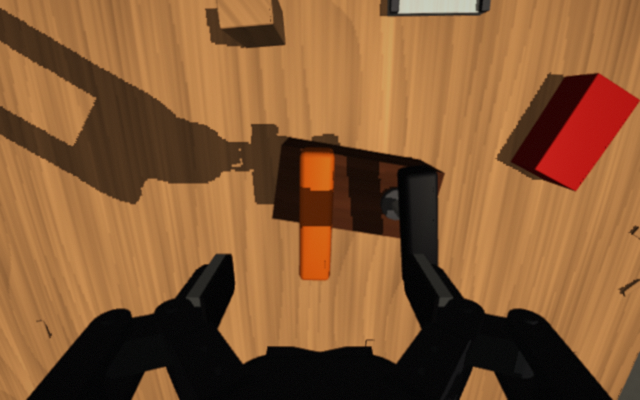

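The crop shows the stop touching the board. The socket centre is at about pixel (318,103) of the full picture, with hex corners at about 17° mod 60 in the picture, so the screw is at about 0.22 rad. In w3 the orange bar runs (317,150)-(315,280) and the black spare is at (418,215). The orange one is the right key, because the black one is the spare and too thin. The offcut stands upright at (247,20). Next I'll fit the key's pose and grasp it.

```bash
python3 - <<'E'
from h import *
z=np.load('w3.npz');w=z['w'];p=z['p'].astype(int);R,G,B=p[...,0],p[...,1],p[...,2]
mk=(R>B+70)&(w[...,2]>154)&(w[...,2]<164)&(abs(w[...,0]-459)<30)
mk=cv2.morphologyEx(mk.astype(np.uint8),cv2.MORPH_OPEN,np.ones((3,3)))>0
Q=w[mk]; (cx,cy),sz,a=cv2.minAreaRect(Q[:,:2].astype(np.float32)); 
ang=a if sz[0]>sz[1] else a+90   # long axis direction
print('key',cx,cy,sz,ang,np.median(Q[:,2]))
z=np.load('w2.npz');w2=z['w'];p2=z['p'].astype(int)
s=(p2[...,2]>p2[...,0]+40)&(abs(w2[...,2]-62)<3); s=cv2.morphologyEx(s.astype(np.uint8),cv2.MORPH_OPEN,np.ones((3,3)))>0
print('stop',cv2.minAreaRect(w2[s][:,:2].astype(np.float32)))
bx=cv2.morphologyEx(((p2[...,0]>p2[...,2]+50)&(abs(w2[...,2]-57)<2.5)&(abs(w2[...,0]-575)<35)).astype(np.uint8),cv2.MORPH_OPEN,np.ones((3,3)))>0
print('board near y',np.percentile(w2[bx][:,1],1))
assert abs(ang-90)<15 and 90<max(sz)<108
command_gripper(0.6)
env.goto([cx,cy,215],down(ang)); env.movel([cx,cy,149.5],velocity=150); st('at key')
command_gripper(0.0,90); st('grip'); 
env.movel([cx,cy,160],velocity=60); env.hold(.2); st('10up')
env.movel([cx,cy,262],velocity=200); st('up')
m=camera_model('wrist');p,d=read_camera('wrist');save(p,'w4')
E
```

```text
key 458.35760498046875 -347.5983581542969 (98.17676544189453, 23.600440979003906) 88.97398376464844 158.98221096981786
stop ((577.8743896484375, -32.28331756591797), (80.40758514404297, 70.28963470458984), 1.7091795206069946)
board near y 3.922031209064402
at key t 23.14 pos [ 458.8 -347.9  150.3] yaw 88.98 F [0.2 0.1 0.2] Mz -0.02 gap 0.601 gf 0.0 j6 -0.63
grip t 23.5 pos [ 458.5 -348.1  150.9] yaw 88.98 F [-2.3 -0.9  5.9] Mz 0.01 gap 0.264 gf 87.8 j6 -0.63
10up t 24.02 pos [ 458.2 -347.4  159.7] yaw 88.98 F [ 0.4 -0.1 -3.9] Mz -0.01 gap 0.269 gf 88.2 j6 -0.63
up t 24.68 pos [ 457.8 -347.2  261. ] yaw 88.97 F [ 0.5 -0.2 -5.1] Mz 0.03 gap 0.266 gf 88.9 j6 -0.63
```

View pics/w4.png

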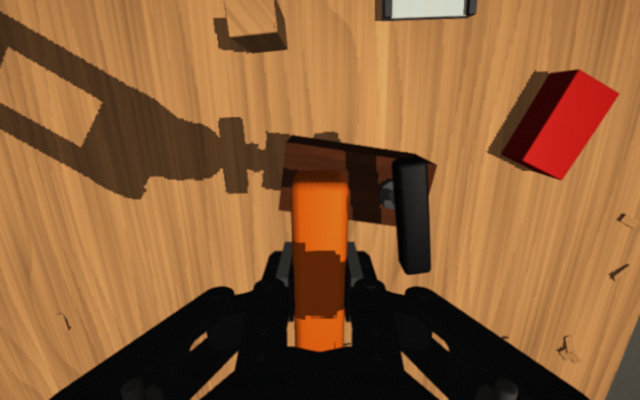

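The orange key is held square between the pads, bar along (320,180)-(320,345). The spare is undisturbed at (412,213). Now I'll insert it.

```bash
python3 - <<'E'
from h import *
x,y=578.0,-32.1; q=down(78.3)
env.goto([x,y,262],q); env.movel([x,y,193],velocity=150); env.hold(.2); s=st('above'); F0=s['ft_force'].copy()
z=193
while z>160.5:
    z-=1.0; env.movel([x,y,z],velocity=15); s=monitor.sense(); F=s['ft_force']-F0
    print(z,np.round(s['ee_pos'],1),np.round(F,1),np.round(s['torque'][2],2))
    if F[2]>12: break
st('end')
E
```

```text
above t 26.82 pos [578.7 -32.3 194.2] yaw 78.29 F [ 0.5 -0.9 -2.7] Mz 0.03 gap 0.263 gf 88.9 j6 0.15
192.0 [578.1 -32.1 192.3] [-0.3  1.1 -0.8] -0.02
191.0 [577.9 -32.1 190.9] [-0.5  1.3 -0.9] 0.06
190.0 [577.9 -32.1 189.9] [-0.7  1.1 -0.9] 0.03
189.0 [578.  -32.1 188.9] [-0.8  1.7  0.1] -0.01
188.0 [577.9 -32.1 187.9] [0.7 0.4 0.4] 0.07
187.0 [578.  -32.1 186.9] [-0.3  1.2 -1.1] 0.02
186.0 [578.  -32.1 185.9] [-0.5  1.2 -0.9] -0.01
185.0 [577.9 -32.1 184.9] [-1.   0.1 -0.4] -0.03
184.0 [577.9 -32.1 183.9] [-0.7  1.4 -1.1] -0.03
183.0 [578.  -32.1 182.9] [-0.7  1.1 -1.2] 0.03
182.0 [577.9 -32.1 181.9] [-1.5  1.2 -1.9] 0.05
181.0 [577.9 -32.1 180.9] [-0.3  1.6 -0. ] 0.04
180.0 [578.1 -32.1 180. ] [-0.7  0.5 -0.8] 0.02
179.0 [578.2 -32.1 179. ] [ 0.9  1.7 -0.8] 0.02
178.0 [578.2 -32.1 178. ] [ 1.1  0.4 -1.1] 0.07
177.0 [578.2 -32.1 177. ] [ 1.2  0.7 -1.9] 0.01
176.0 [578.1 -32.1 176. ] [ 1.4  1.1 -1.3] 0.01
175.0 [578.1 -32.1 175. ] [ 1.4  1.  -0.9] 0.03
174.0 [578.1 -32.1 173.9] [ 2.9  0.2 -1.1] 0.01
173.0 [578.1 -32.1 173. ] [ 2.5  0.6 -1.7] 0.0
172.0 [578.1 -32.1 172. ] [ 1.8 -0.7 -0.6] 0.01
171.0 [578.1 -32.1 171. ] [ 2.9  0.8 -1.3] 0.07
170.0 [578.  -32.1 169.9] [3.3 0.7 0.2] -0.04
169.0 [578.  -32.1 168.9] [ 2.4  0.8 -0.4] 0.04
168.0 [578.  -32.1 167.9] [ 2.8 -0.5 -0.8] -0.01
167.0 [578.  -32.1 166.9] [2.3 0.1 0.3] -0.05
166.0 [578.  -32.1 165.9] [ 2.6  0.4 -0.3] -0.02
165.0 [578.  -32.1 164.9] [ 1.9  0.6 -0.5] 0.02
164.0 [578.  -32.1 163.9] [ 3.5 -0.1 -0.2] 0.0
163.0 [578.2 -32.1 163.7] [0.7 0.7 7. ] 0.0
162.0 [578.4 -32.1 163.6] [-1.1  1.1 16.6] 0.01
end t 34.57 pos [578.4 -32.1 163.6] yaw 78.3 F [-0.6  0.1 13.9] Mz 0.01 gap 0.271 gf 91.4 j6 0.15
```

It is seated home: contact at z 163.6, as predicted. Now I'll turn it clockwise.

```bash
python3 - <<'E'
from h import *
x,y,z=578.0,-32.1,163.0
yaw=78.3
while yaw>-8:
    yaw-=10 if yaw>28 else (3 if yaw>14 else 1.5)
    env.goto([x,y,z],down(yaw)); s=st(f'{yaw:.1f}')
    if abs(s['torque'][2])>0.8 or s['t']>58: break
E
```

```text
68.3 t 34.86 pos [578.5 -32.2 163.7] yaw 68.53 F [ 1.6 -0.8  6.3] Mz -0.1 gap 0.268 gf 90.1 j6 0.32
58.3 t 35.15 pos [578.7 -32.4 163.7] yaw 58.56 F [ 2.4 -2.   6.4] Mz -0.12 gap 0.266 gf 90.2 j6 0.49
48.3 t 35.44 pos [578.7 -32.5 163.8] yaw 48.56 F [ 2.5 -2.9  6.3] Mz -0.13 gap 0.266 gf 90.2 j6 0.67
38.3 t 35.73 pos [578.6 -32.7 163.7] yaw 38.57 F [ 2.7 -3.2  5.8] Mz -0.1 gap 0.264 gf 90.2 j6 0.84
28.3 t 36.02 pos [578.5 -32.8 163.7] yaw 28.57 F [ 2.4 -4.8  6.6] Mz -0.11 gap 0.264 gf 90.2 j6 1.01
18.3 t 36.32 pos [578.4 -32.9 163.7] yaw 18.58 F [ 0.5 -4.   8.3] Mz -0.05 gap 0.266 gf 90.3 j6 1.19
15.3 t 36.57 pos [578.3 -32.9 163.7] yaw 15.62 F [ 2.1 -4.8  7.3] Mz 0.08 gap 0.263 gf 90.3 j6 1.24
12.3 t 36.82 pos [578.3 -33.  163.7] yaw 12.62 F [ 0.1 -5.1  8.3] Mz -0.0 gap 0.268 gf 90.3 j6 1.29
10.8 t 37.07 pos [578.2 -33.  163.7] yaw 11.13 F [ 1.9 -4.8  6.7] Mz 0.12 gap 0.265 gf 90.3 j6 1.32
9.3 t 37.32 pos [578.2 -33.  163.7] yaw 9.63 F [ 0.1 -5.   8.3] Mz 0.1 gap 0.262 gf 90.4 j6 1.35
7.8 t 37.57 pos [578.2 -33.  163.7] yaw 8.13 F [ 1.6 -5.3  8.1] Mz 0.11 gap 0.264 gf 90.4 j6 1.37
6
[... 382 characters left out ...]
1.48
0.3 t 38.82 pos [578.1 -33.  163.7] yaw 0.63 F [ 0.4 -5.3  8.9] Mz 0.1 gap 0.268 gf 90.4 j6 1.5
-1.2 t 39.07 pos [578.  -33.  163.7] yaw -0.86 F [ 0.3 -5.3  7.6] Mz 0.12 gap 0.263 gf 90.4 j6 1.53
-2.7 t 39.32 pos [578.  -33.  163.7] yaw -2.36 F [-0.2 -4.6  9. ] Mz 0.13 gap 0.271 gf 90.5 j6 1.55
-4.2 t 39.57 pos [577.9 -33.  163.7] yaw -3.86 F [-0.2 -4.9  7.6] Mz 0.16 gap 0.266 gf 90.5 j6 1.58
-5.7 t 39.82 pos [577.9 -33.  163.7] yaw -5.36 F [ 0.4 -5.8  8.4] Mz 0.13 gap 0.266 gf 90.5 j6 1.61
-7.2 t 40.07 pos [577.9 -33.1 163.7] yaw -6.85 F [-0.7 -5.1  8.7] Mz 0.22 gap 0.266 gf 90.5 j6 1.63
-8.7 t 40.32 pos [577.9 -33.1 163.7] yaw -8.35 F [-0.4 -4.7  8. ] Mz 0.28 gap 0.266 gf 90.5 j6 1.66
```

The moment readings don't show a clear end stop, so I'll check whether the bar has slipped in the pads.

```bash
python3 - <<'E'
from h import *
m=camera_model('wrist');p,d=read_camera('wrist');save(p,'w5');w=pts('wrist',d,m);st()
pt,dt=read_camera('top');np.savez('top5',p=pt,d=dt,w=pts('top',dt))
p=p.astype(int);R,B=p[...,0],p[...,2]
mk=(R>B+70)&(abs(w[...,2]-172)<6);mk=cv2.morphologyEx(mk.astype(np.uint8),cv2.MORPH_OPEN,np.ones((3,3)))>0
print(mk.sum(),cv2.minAreaRect(w[mk][:,:2].astype(np.float32)),np.median(w[mk][:,2]))
E
```

```text
t 40.37 pos [577.9 -33.1 163.7] yaw -8.34 F [-0.7 -6.1  9. ] Mz 0.21 gap 0.265 gf 90.5 j6 1.66
8241 ((585.9310913085938, -33.761268615722656), (23.32377815246582, 83.34373474121094), 81.15601348876953) 171.87748521300387
```

View pics/w5.png

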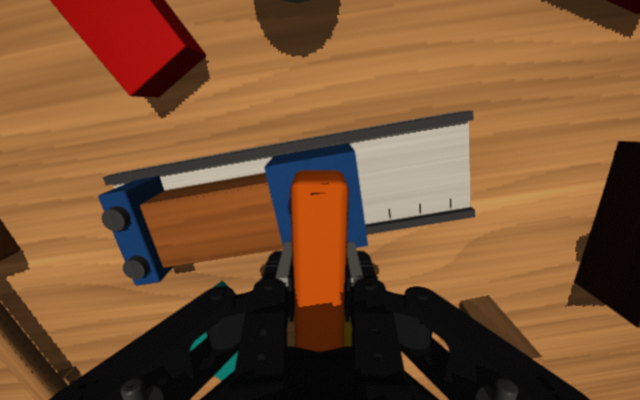

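The bar is still square in the pads and fully down (top at z 172), and the stop is against the board. With ±12° of play the end stop should be about here, and the moment has just begun to rise. I'll turn on until it is clear.

```bash
python3 - <<'E'
from h import *
x,y,z=578.0,-32.1,163.0
yaw=-8.7
while yaw>-28:
    yaw-=2
    env.goto([x,y,z],down(yaw)); M=[monitor.sense()['torque'][2]]
    s=st(f'{yaw:.1f}')
    if s['torque'][2]>0.9: break
E
```

```text
-10.7 t 40.67 pos [577.8 -33.1 163.7] yaw -10.34 F [ 0.  -5.3  9.6] Mz 0.29 gap 0.264 gf 90.5 j6 1.69
-12.7 t 40.92 pos [577.8 -33.1 163.7] yaw -12.34 F [ 0.7 -5.5  9.4] Mz 0.34 gap 0.26 gf 90.6 j6 1.73
-14.7 t 41.17 pos [577.8 -33.  163.7] yaw -14.33 F [-0.6 -5.3  8.8] Mz 0.32 gap 0.265 gf 90.6 j6 1.76
-16.7 t 41.42 pos [577.7 -33.1 163.7] yaw -16.34 F [-1.7 -5.4 10. ] Mz 0.27 gap 0.265 gf 90.6 j6 1.8
-18.7 t 41.67 pos [577.7 -33.1 163.7] yaw -18.34 F [-0.4 -5.5  8.9] Mz 0.32 gap 0.267 gf 90.6 j6 1.83
-20.7 t 41.92 pos [577.6 -33.1 163.7] yaw -20.34 F [-1.1 -5.6 10. ] Mz 0.37 gap 0.266 gf 90.6 j6 1.87
-22.7 t 42.17 pos [577.6 -33.  163.7] yaw -22.36 F [-1.  -5.2 10. ] Mz 0.18 gap 0.271 gf 90.6 j6 1.9
-24.7 t 42.42 pos [577.6 -33.1 163.7] yaw -24.36 F [-0.9 -5.   9.2] Mz 0.22 gap 0.268 gf 90.7 j6 1.94
-26.7 t 42.67 pos [577.6 -33.  163.7] yaw -26.36 F [-1.7 -5.5 10.5] Mz 0.11 gap 0.265 gf 90.7 j6 1.97
-28.7 t 42.92 pos [577.5 -33.  163.7] yaw -28.37 F [-1.8 -4.4 10.6] Mz 0.09 gap 0.264 gf 90.7 j6 2.01
```

```bash
cat >> h.py <<'E'
def bar(name='wrist'):
    m=camera_model(name);p,d=read_camera(name);w=pts(name,d,m);p=p.astype(int);R,B=p[...,0],p[...,2]
    mk=(R>B+70)&(abs(w[...,2]-172)<6)&(np.hypot(w[...,0]-578,w[...,1]+32)<70);mk=cv2.morphologyEx(mk.astype(np.uint8),cv2.MORPH_OPEN,np.ones((3,3)))>0
    n,l,sta,_=cv2.connectedComponentsWithStats(mk.astype(np.uint8));i=1+np.argmax(sta[1:,4]);mk=l==i
    r=cv2.minAreaRect(w[mk][:,:2].astype(np.float32));a=r[2] if r[1][0]>r[1][1] else r[2]+90
    print(name,'bar centre',np.round(r[0],1),np.round(r[1],1),'long axis deg',round(a,1),'or',round(a-180,1),'z',np.median(w[mk][:,2]).round(1));return p
E
python3 - <<'E'
from h import *
st();p=bar();save(p.astype(np.uint8),'w6')
E
```

```text
t 42.92 pos [577.5 -33.  163.7] yaw -28.37 F [-1.8 -4.4 10.6] Mz 0.09 gap 0.264 gf 90.7 j6 2.01
wrist bar centre [584.3 -36.2] [23.4 84.7] long axis deg 151.4 or -28.6 z 171.9
```

View pics/w6.png

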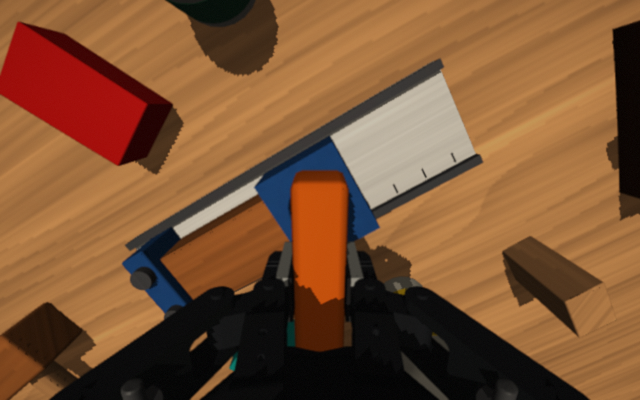

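The bar turned with the tool, 107° since insertion, which is more than the screw allows. The moment peaked at about yaw -20 and then dropped, so the key probably cammed over a corner of the socket at the end stop. I'll lift it out, look at the socket, and reseat.

```bash
python3 - <<'E'
from h import *
env.movel([578,-32.1,224],velocity=130)
yaw=71.3;a=np.radians(yaw)
env.goto([578-79*np.cos(a),-32-79*np.sin(a),222],down(yaw)); env.hold(.15)
m=camera_model('wrist');p,d=read_camera('wrist');w=pts('wrist',d,m);np.savez('w7',p=p,d=d,w=w);st()
i=np.nanargmin(np.hypot(w[...,0]-578,w[...,1]+32)+abs(w[...,2]-40)*.02);v,u=divmod(i,640);print(u,v,w[v,u])
# rectify top-down to a world grid at z=54 (funnel rim): right=+x, up=+y, 0.15 mm/px
f=200/np.tan(np.radians(m['fov_y'])/2);K=np.array([[f,0,m['cx']],[0,f,m['cy']],[0,0,1]]);Ti=np.linalg.inv(m['T'])
jj,ii=np.meshgrid(np.arange(500),np.arange(500)); W=np.stack([578+(jj-250)*.15,-32-(ii-250)*.15,np.full(jj.shape,54.)],-1).reshape(-1,3)
uv,_=cv2.projectPoints(W,cv2.Rodrigues(Ti[:3,:3])[0],Ti[:3,3],K,np.array(m['distortion']));uv=uv.reshape(500,500,2).astype(np.float32)
cv2.imwrite('pics/w7c.png',cv2.remap(p,uv[...,0],uv[...,1],cv2.INTER_CUBIC)[:,:,::-1])
E
```

```text
t 45.43 pos [ 552.7 -106.7  222. ] yaw 71.29 F [ 0.5 -1.  -3.9] Mz -0.0 gap 0.265 gf 93.7 j6 0.13
319 104 [578.07969498 -32.22921039  26.1888148 ]
```

View pics/w7c.png

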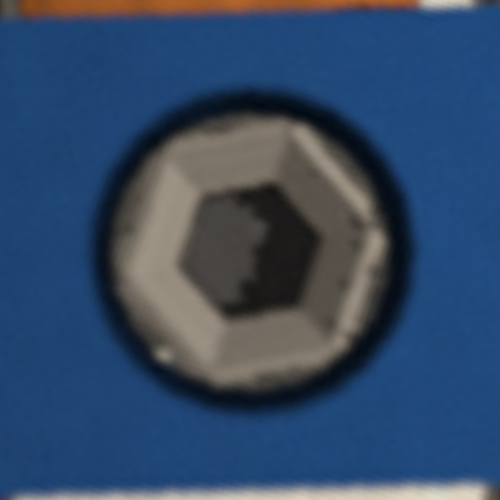

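In the rectified crop (world axes) the socket's inner corners sit at about 8° mod 60, so the screw is at about 83° (1.4 rad within error) or about 23° by the 60° symmetry. The moment history favours the former. I'll reseat the key, turn it lightly, let go and see whether the bar springs back, which would confirm the end stop.

```bash
python3 - <<'E'
from h import *
x,y=578.1,-32.2
env.goto([x,y,222],down(68)); env.movel([x,y,192],velocity=120); env.hold(.1); F0=monitor.sense()['ft_force'][2]
z=192
while z>161.5:
    z-=3 if z>167 else 1; env.movel([x,y,z],velocity=40); F=monitor.sense()['ft_force'][2]-F0
    if F>6: break
s=st(f'seated? cmd {z}')
if abs(s['ee_pos'][2]-163.7)<1.2:
    for yaw in (64,60,56,53,50,48,46): env.goto([x,y,163.0],down(yaw)); st(str(yaw))
    bar()
E
```

```text
seated? cmd 163 t 49.1 pos [578.3 -32.2 163.9] yaw 68.0 F [-1.3 -1.9  4.5] Mz -0.02 gap 0.266 gf 94.9 j6 0.33
64 t 49.35 pos [578.4 -32.3 163.9] yaw 64.03 F [-1.5 -1.8  6. ] Mz -0.06 gap 0.266 gf 94.9 j6 0.4
60 t 49.6 pos [578.4 -32.4 163.9] yaw 60.03 F [-2.3 -3.1  5.9] Mz -0.06 gap 0.269 gf 94.9 j6 0.46
56 t 49.85 pos [578.5 -32.5 163.9] yaw 56.04 F [-1.3 -3.7  5.1] Mz 0.03 gap 0.267 gf 94.9 j6 0.53
53 t 50.1 pos [578.4 -32.6 163.9] yaw 53.06 F [-1.4 -3.   5.6] Mz 0.17 gap 0.265 gf 94.9 j6 0.59
50 t 50.35 pos [578.4 -32.6 163.9] yaw 50.07 F [-1.8 -3.   5.4] Mz 0.17 gap 0.265 gf 94.9 j6 0.64
48 t 50.6 pos [578.4 -32.6 163.9] yaw 48.09 F [-1.1 -3.8  5.8] Mz 0.29 gap 0.265 gf 94.9 j6 0.67
46 t 50.85 pos [578.4 -32.6 163.9] yaw 46.09 F [-1.2 -3.1  6. ] Mz 0.26 gap 0.263 gf 94.9 j6 0.71
wrist bar centre [583.7 -27.3] [84.6 23.5] long axis deg 46.2 or -133.8 z 171.9
```

```bash
python3 - <<'E'
from h import *
env.movel([578.1,-32.2,163.8],velocity=30)
command_gripper(0.6); st('released'); bar(); 
E
```

```text
released t 51.53 pos [578.1 -31.9 163.8] yaw 46.0 F [ 0.9  0.3 -0.2] Mz -0.01 gap 0.6 gf 0.0 j6 0.71
wrist bar centre [583.5 -26.9] [84.2 23.7] long axis deg 46.6 or -133.4 z 171.9
```

The key didn't spring back, but a wedged hex could hold itself, so that test is inconclusive. Turning on clockwise to the next play position (yaw about -5) drives the screw to its stop in either case, and the moment trace will show which it was.

```bash
python3 - <<'E'
from h import *
x,y=578.1,-32.2
command_gripper(0.0,90)
tr=[]
for yaw in np.r_[np.arange(43,4,-3),np.arange(3,-7,-2)]:
    env.goto([x,y,163.3],down(yaw)); s=monitor.sense(); tr.append((int(yaw),round(s['torque'][2],2),round(s['ee_pos'][2],1),*np.round(s['ft_force'],1)))
print(*tr,sep='\n'); st(); bar()
E
```

```text
(43, np.float64(0.13), np.float64(164.0), np.float64(-1.8), np.float64(1.1), np.float64(7.4))
(40, np.float64(0.09), np.float64(164.0), np.float64(-1.8), np.float64(-0.3), np.float64(7.2))
(37, np.float64(0.11), np.float64(164.0), np.float64(-2.9), np.float64(0.8), np.float64(7.3))
(34, np.float64(0.08), np.float64(164.0), np.float64(-1.3), np.float64(-0.4), np.float64(8.4))
(31, np.float64(0.04), np.float64(164.0), np.float64(-2.1), np.float64(-0.3), np.float64(6.9))
(28, np.float64(-0.03), np.float64(164.0), np.float64(-1.0), np.float64(-0.2), np.float64(8.1))
(25, np.float64(-0.06), np.float64(164.0), np.float64(-1.9), np.float64(0.5), np.float64(7.1))
(22, np.float64(-0.02), np.float64(164.0), np.float64(-1.7), np.float64(0.2), np.float64(7.9))
(19, np.float64(-0.06), np.float64(164.0), np.float64(-1.0), np.float64(-0.4), np.float64(7.2))
(16, np.float64(-0.03), np.float64(164.0), np.float64(-1.5), np.float64(-0.5), np.float64(6.7))
(13, np.float64(0.03), np.float64(164.0), np.float64(-0.4), np.float64(0.8), np.float64(7.4))
(10, np.float64(-0.01), np.float64(164.0), np.float64(-0.9), np.float64(0.4), np.float64(6.6))
(7, np.float64(0.0), np.float64(164.1), np.float64(-1.1), np.float64(-0.2), np.float64(5.9))
(3, np.float64(-0.01), np.float64(164.0), np.float64(-0.8), np.float64(-0.7), np.float64(6.7))
(1, np.float64(0.01), np.float64(164.0), np.float64(-1.5), np.float64(-0.5), np.float64(7.6))
(-1, np.float64(0.04), np.float64(164.0), np.float64(-0.7), np.float64(-0.4), np.float64(7.4))
(-3, np.float64(-0.02), np.float64(164.0), np.float64(-1.7), np.float64(-1.3), np.float64(6.3))
(-5, np.float64(0.07), np.float64(164.0), np.float64(-1.5), np.float64(-0.2), np.float64(7.1))
 t 56.45 pos [578.4 -32.4 164. ] yaw -5.01 F [-1.5 -0.2  7.1] Mz 0.07 gap 0.265 gf 89.0 j6 1.6
wrist bar centre [586.2 -32.8] [23.3 83.7] long axis deg 175.4 or -4.6 z 171.9
```

The trace shows the slip ending at about 40°, free play from about 28 to -3 (centred on 11-12°), and contact after that. That fits the screw being at its end stop (expected centre 11.3°). I'll press it home once more, short of slipping, then release.

```bash
python3 - <<'E'
from h import *
x,y=578.1,-32.2
for yaw in (-7,-9,-11,-13):
    env.goto([x,y,163.3],down(yaw)); m=[]
    for _ in range(4): env.hold(.03); m.append(monitor.sense()['torque'][2])
    print(yaw,np.round(np.mean(m),2))
    if np.mean(m)>.27: break
env.movel([x,y,163.9],velocity=30)
command_gripper(0.6); st('rel'); bar()
env.movel([x,y,225],velocity=120); env.hold(.1); st('up'); bar()
m=camera_model('wrist');p,d=read_camera('wrist');w=pts('wrist',d,m);p=p.astype(int)
s=(p[...,2]>p[...,0]+40)&(abs(w[...,2]-62)<3)&(w[...,1]<20)
print('stop front y',np.percentile(w[s][:,1],99),'rear',np.percentile(w[s][:,1],1))
b=(p[...,0]>p[...,2]+40)&(abs(w[...,2]-57)<2.5)&(abs(w[...,0]-573)<32)&(w[...,1]>-5)&(w[...,1]<125)
print('board y',np.percentile(w[b][:,1],[1,99]))
E
```

```text
-7 0.18
-9 0.25
-11 0.3
rel t 58.28 pos [578.  -32.1 163.8] yaw -11.01 F [ 0.2  0.3 -1.2] Mz 0.05 gap 0.601 gf 0.0 j6 1.7
wrist bar centre [585.9 -33.4] [23.4 83.8] long axis deg 170.6 or -9.4 z 171.9
up t 59.09 pos [577.5 -32.2 224. ] yaw -11.0 F [-0.  -0.1  0.4] Mz -0.01 gap 0.599 gf 0.0 j6 1.7
wrist bar centre [579.1 -32.4] [23.3 97.2] long axis deg 170.4 or -9.6 z 171.9
stop front y 2.0665953409422904 rear -66.28363783240533
board y [  4.96912563 111.34237314]
```

```bash
python3 - <<'E'
from h import *
m=camera_model('wrist');p,d=read_camera('wrist');w=pts('wrist',d,m);p=p.astype(int)
def edges(w,p,tag):
  for x in (552,560,568,590,598):
    c=(abs(w[...,0]-x)<2)
    s=c&(p[...,2]>p[...,0]+40)&(abs(w[...,2]-62)<3)&(w[...,1]<20); b=c&(p[...,0]>p[...,2]+40)&(abs(w[...,2]-57)<2.5)&(w[...,1]>-5)&(w[...,1]<125)
    g=c&(w[...,1]>-3)&(w[...,1]<8)&(w[...,2]<50)
    if s.any() and b.any(): print(tag,x,'stop',w[s][:,1].max().round(1),'board',w[b][:,1].min().round(1),w[b][:,1].max().round(1),'low px',g.sum())
edges(w,p,'now'); z=np.load('w2.npz'); edges(z['w'],z['p'].astype(int),'w2')
t=read_camera('top');wt=pts('top',t[1]);edges(wt,t[0].astype(int),'top');z=np.load('top3.npz');edges(z['w'],z['p'].astype(int),'top3')
E
```

```text
now 552 stop 1.1 board 3.6 112.2 low px 0
now 560 stop 1.3 board 3.8 112.3 low px 0
now 568 stop 1.7 board 3.9 112.8 low px 0
now 590 stop 2.2 board 4.3 113.7 low px 0
now 598 stop 2.3 board 4.7 113.0 low px 0
w2 552 stop 1.8 board 3.6 22.1 low px 0
w2 560 stop 2.2 board 3.5 22.2 low px 0
w2 568 stop 2.3 board 3.9 22.3 low px 0
w2 590 stop 2.8 board 4.4 22.8 low px 0
w2 598 stop 3.0 board 4.8 23.0 low px 0
top 552 stop -3.0 board 4.4 109.6 low px 0
top 560 stop -0.7 board 4.3 111.7 low px 0
top 568 stop 1.6 board 9.0 109.7 low px 0
top3 552 stop -32.1 board 6.9 109.4 low px 0
top3 560 stop -0.6 board 4.3 109.7 low px 0
top3 568 stop -0.8 board 4.1 109.6 low px 0
top3 590 stop 1.3 board 6.2 111.6 low px 0
top3 598 stop 1.2 board 6.1 111.9 low px 0
```

```bash
python3 -c "
from h import *
st(); print(env.hand_in())"
```

```text
t 59.29 pos [577.8 -32.2 224.3] yaw -11.0 F [-0.2 -0.1 -0.2] Mz -0.02 gap 0.599 gf 0.0 j6 1.7
the job is handed in; nothing more can be done
None
```

I handed the job in at 59.3 s: the offcut stands on the bench, the stop looks to be against the board to about 1 mm, and the key stands fully home and released; the screw appears to be at its end stop, inferred from moment readings only. I overturned the key on the first pass, so it slipped over a corner of the socket; I lifted it out, reseated it and turned it again, and it slipped once more.

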